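# Pry open the parts case and complete the pump row

## Task

Use the orange pry bar, not the fingers, to lever up the yellow lid of the blue parts case; open the lid past upright, leave it open, and lay the bar back on its black mat. Then take the two gear pumps out of the case and stand one on each green card on the shelf, centred on its card and square with the shelf, so that the five pumps make one neat row. Set the pumps down rather than dropping them, and do not disturb the three pumps already on the shelf or the can, wrench and flange on the bench.

Things in the scene. Friction and masses are not known exactly. Their poses are not given: they have to be found in the camera images.
- pump_a: Bright aluminium: a gear pump standing in the case, shaft up: block 56 mm (its x) x 44 mm (its y) x 52 mm high, with a steel shaft, 14 mm thick and 14 mm high, on top; red plugs on its y faces; 0.42 kg. Origin: centre of its underside, z up. In the case its x runs roughly across the case (case y). On the shelf its x must lie along the shelf's x, either way round.
- pump_b: The second aluminium pump, the same in every way: a gear pump standing in the case, shaft up: block 56 mm (its x) x 44 mm (its y) x 52 mm high, with a steel shaft, 14 mm thick and 14 mm high, on top; red plugs on its y faces; 0.42 kg. Origin: centre of its underside, z up. 
- stock_a: Grey pump already standing in the row on the shelf, same shape and size as pump_a. Leave it alone. Which bay it stands in varies.
- stock_b: Grey pump already standing in the row on the shelf, same shape and size as pump_a. Leave it alone. Which bay it stands in varies.
- stock_c: Grey pump already standing in the row on the shelf, same shape and size as pump_a. Leave it alone. Which bay it stands in varies.
- card_a: Thin flat green card (90 mm along x, 46 mm along y, under 1 mm thick), fixed on the shelf board in one of the empty bays. Origin at its centre, on the board; axes parallel to the shelf's. Which bay varies.
- card_b: The second green card, in the other empty bay, same as card_a.
- shelf: Low shelf with a brown board, green steel frame: 130 mm deep (x), 320 mm long (y), fixed. Origin under its centre at bench level; the board's top is 45 mm above. Five bays at y = -116, -58, 0, 58, 116 mm, x = 0, parted by painted yellow lines; a pump in each leaves 14 mm between neighbours. No raised edges.
- case: Blue steel parts case, fixed: 160 x 160 mm, 90 mm high, walls 5 mm, inner floor 4 mm up. Origin under its centre, x away from the robot (front wall at x = -80 mm), z up. The pumps stand inside on the floor, one behind the other along x (centres near x = -43 and +29 mm).
- lid (a joint): Angle of the yellow lid (rad): 0 shut, 2.0 fully open. Flat plate 166 x 166 x 5 mm, hinged on the far (+x) rim along the case's y; its underside lies on the rim, 90 mm above the bench, and overhangs the front wall by 6 mm. The stiff hinge holds it wherever it is left; 2 N at the front edge lifts it.
- lid_edge (a point): Middle of the lid's front edge, on its underside; moves with the lid.
- lid_hinge (a point): Middle of the lid's hinge line, 90 mm above the bench, at case x = 80 mm.
- notch (a point): Centre of the pry notch, on the front wall's outer face, 82 mm above the bench: under the shut lid the wall is cut away 70 mm wide (y) and 16 mm high (74 to 90 mm above the bench). The pump shafts inside end 70 mm above the bench. A black stripe on the lid's top marks it. The blade goes in level, along the case's +x.
- pry_bar: Pry bar, 0.12 kg, lying on the mat: orange handle 100 mm long (x), 22 mm wide (y), 24 mm high, then a steel blade 80 mm long, 20 mm wide, 3 mm thick at mid-height (12 mm above its underside). Origin: centre of the handle's underside; x points to the blade tip (tip at x = 130 mm).
- bar_tip (a point): End of the pry bar's blade, mid-thickness.
- mat: Black rubber mat, fixed, 240 mm (x) x 110 mm (y) x 3 mm; origin under its centre.
- filter_can: Red filter can with a white band, 68 mm in diameter, 90 mm high; a bystander behind the work. Origin under its centre.
- wrench: Steel wrench, 170 mm long, lying on the bench to the left, a bystander.
- flange: Dark steel ring, 64 mm across, 14 mm high, lying on the bench to the right, a bystander.
There are look-alikes about, which are no part of the job. Of the things that look like the pry_bar, the larger one is meant.

How it is judged (in metres and radians):
On the way, in this order (a step that is already met when the one before it is completed fails the run):
1. the pry bar has lifted the lid at least 0.3 rad and is carrying it (value of joint lid above 0.3 rad and contact force between pry_bar and lid above 0.3 N), for 0.05 s.
2. the lid stands open (over 1.5 rad) and the pry bar lies released on its mat (value of joint lid above 1.5 rad and x of pry_bar in the frame of mat between -0.08 and 0.08 m and y of pry_bar in the frame of mat between -0.055 and 0.055 m and height (world z) of pry_bar below 0.03 m and linear speed of pry_bar below 0.02 m/s and contact force between pry_bar and the fingers below 0.1 N), for 0.2 s.
3. one pump from the case stands released on a green card (((((x of pump_a in the frame of card_a between -0.008 and 0.008 m and y of pump_a in the frame of card_a between -0.006 and 0.006 m) or (x of pump_a in the frame of card_b between -0.008 and 0.008 m and y of pump_a in the frame of card_b between -0.006 and 0.006 m)) and angle between the x axis of pump_a and the x axis of shelf, either way round below 0.14 rad and angle between pump_a's own z axis and vertical below 0.08 rad and height (world z) of pump_a between 0.04 and 0.05 m and linear speed of pump_a below 0.02 m/s and contact force between pump_a and the fingers below 0.1 N) or (((x of pump_b in the frame of card_a between -0.008 and 0.008 m and y of pump_b in the frame of card_a between -0.006 and 0.006 m) or (x of pump_b in the frame of card_b between -0.008 and 0.008 m and y of pump_b in the frame of card_b between -0.006 and 0.006 m)) and angle between the x axis of pump_b and the x axis of shelf, either way round below 0.14 rad and angle between pump_b's own z axis and vertical below 0.08 rad and height (world z) of pump_b between 0.04 and 0.05 m and linear speed of pump_b below 0.02 m/s and contact force between pump_b and the fingers below 0.1 N))), for 0.2 s.
At the end, for the whole second after the job is handed in: Both pumps upright, released, at rest on a green card each: within 8 mm (shelf x) and 6 mm (y) of its centre, square within 0.14 rad, either way round; lid open over 1.5 rad; pry bar released, flat on the mat (origin within 80 mm in x, 55 mm in y of its centre) (all of step 2 and ((x of pump_a in the frame of card_a between -0.008 and 0.008 m and y of pump_a in the frame of card_a between -0.006 and 0.006 m) or (x of pump_a in the frame of card_b between -0.008 and 0.008 m and y of pump_a in the frame of card_b between -0.006 and 0.006 m)) and angle between the x axis of each of pump_a, pump_b and the x axis of shelf, either way round below 0.14 rad and angle between each of pump_a, pump_b's own z axis and vertical below 0.08 rad and height (world z) of pump_a between 0.04 and 0.05 m and linear speed of each of pump_a, pump_b below 0.02 m/s and contact force between each of pump_a, pump_b and the fingers below 0.1 N and ((x of pump_b in the frame of card_a between -0.008 and 0.008 m and y of pump_b in the frame of card_a between -0.006 and 0.006 m) or (x of pump_b in the frame of card_b between -0.008 and 0.008 m and y of pump_b in the frame of card_b between -0.006 and 0.006 m)) and height (world z) of pump_b between 0.04 and 0.05 m and velocity of joint lid below 0.05 rad/s); the robot touches nothing.
It fails at once if the fingers push the lid before the bar has pried it up (joint under 0.3 rad) (contact force between the fingers and lid above 2 N and value of joint lid below 0.3 rad).
It fails at once if a pump already on the shelf is moved by more than 10 mm or tipped (distance of any of stock_a, stock_b, stock_c from where it was at the start of the episode above 0.01 m or angle between any of stock_a, stock_b, stock_c's own z axis and vertical above 0.2 rad).
It fails at once if the can, wrench or flange is moved by more than 25 mm (distance of any of filter_can, wrench, flange from where it was at the start of the episode above 0.025 m).
It fails at once if a pump is dropped on the shelf (over 120 N) (contact force between any of pump_a, pump_b and shelf above 120 N).
It also fails if it takes over 72 s, if anything falls off the work surface, if the arm or the gripper's body presses on something with over 40 N, if the wrist force passes 120 N, or if a joint passes its speed limit or range.

## Robot

A 6-joint arm with a two-finger parallel gripper is mounted at the origin on the work surface. World frame = base frame: x ahead of the robot, y to its left, z up, the work surface at z = 0. Lengths are in m, angles in degrees, forces in N, time in s.
With the tool pointing down it reaches from about 0.4 to 0.825 m from the base axis. Payload 7 kg.
Tool frame: the origin (TCP) lies on the centre line of the jaws, within the pads' length; the fingertips stand 14 mm ahead of it and the grasp point (between the pads) lies 5 mm behind it; z points along the fingers, y is the line along which they close (so a half turn about z gives the same grasp; the last joint's range is limited). The gripper opens to 88 mm and grips with 3 to 60 N. Pads are 19 mm wide; open, the fingers measure 130 mm over their backs; the gripper's body (78 mm by 193 mm) begins 47 mm behind the grasp point.
Start: joints at [84.059, 20.546, 0.682, 0, -70.136, -16.507], TCP at [0.258, 0.624, 0.241] pointing down, gripper open.
Joint ranges: [-176.03, 176.03], [-82.01, 121.73], [-58.28, 71.71], [-173.87, 95.51], [-174.79, -0.11], [-173.66, 173.66]. Speed limits (degrees/s): [136.94, 136.94, 172.46, 180, 180, 180].

## Interface

Orientations are given as [roll, pitch, yaw] about the fixed x, y, z axes, in that order (R = Rz(yaw) Ry(pitch) Rx(roll)).
In Python, from plant import r gives the robot as it stands.
- The arm moves only by the tool send_rows, never from a script. Its argument "steps" is a list of rows, each an object with "dp": the shift along the tool's x, y, z in mm, a list of three; "roll": the turn about the tool's z in rad; "jaw": the opening in per cent of the stroke, from 0 (shut) to 100 (fully open). In form: [{"dp": [tx, ty, tz], "roll": roll, "jaw": jaw}, ...]. A call has 1 to 5 rows; each row is the pose to reach, as a shift and turn from the pose commanded when the call began, along the tool's axes at that moment; what a row does not reach only later rows make up. A row lasts 1/8 s, in which the tool goes at most 62.5 mm and 10.7 degrees, less where a joint would pass 70% of its speed; a pose out of reach is approached as far as the arm can. A call with a gripper value outside its range is refused whole. The fingers move at their own pace and stop on an object; "newtons" is the grip in N (left out, the last holds). Time passes only in rows, so rows that repeat a pose let the fingers close. It gives the time, the measured TCP pose, the force, the opening and the grip force at its end, in the units of the state.
- r.get_state(): the state, without advancing time (a new reading comes with each control period).
- r.capture(name): name is "scene" or "side" or "wrist"; returns a dict with "image" (480x640x3 uint8, blue, green, red), "K" (3x3 intrinsics, pixels), "rvec" (rotation vector, rad) and "tvec" (3), from world to camera coordinates, as OpenCV has them. Camera axes: x right, y down, z forward; pixel columns grow to the right and rows downward; lengths in m; the calibration is good to about 2 mm. A picture is of the moment at which its call begins. There is no depth.
- r.close_job(): hands the job in; it is judged then, once.
The state is a dict: "time_s": time; "joints": joint angles; "qd": joint speeds; "joint_torque": joint torques, N m; "tcp_pos": TCP position; "eef_rot": TCP orientation; "contact_force": force on the tool from outside, world axes, zero at the start; "moment": the same for the moment, N m; "gripper_width": finger opening in m; "gripper_force": force on a finger pad.
Only numpy, scipy, OpenCV 4.12 (cv2) and the standard library are available. Lean on these libraries where they do the work, as an engineer would, in place of code of your own. Each camera call takes 0.05 s, during which the arm holds its last target. There are 200 camera calls.

## Working session

There is one attempt and no reset: what is moved stays moved. The work goes in short steps, Python scripts to look and compute and a tool call to move; the robot and the scene stay as the last step left them, time stands still between calls to the robot, and variables do not carry over. Pictures are saved under pics/ and viewed, at most 10 in all, crops included, and the job is handed in when it is done.

Besides the shell and the picture viewer there is one more tool, called after "Request:" as name(argument=value, ...), one argument or row to a line, values as JSON. send_rows: Moves the arm, as the interface text tells. Its arguments: {"type":"object","properties":{"steps":{"type":"array","items":{"type":"object","properties":{"dp":{"type":"array","items":{"type":"number"}},"roll":{"type":"number"},"jaw":{"type":"number"}}}},"newtons":{"type":"number"}},"required":["steps"]}

```bash
mkdir -p pics; ls; cat > h.py <<'E'
import numpy as np, cv2
from plant import r
def cap(n,f=None):
    c=r.capture(n)
    if f: cv2.imwrite('pics/'+f,c['image'])
    return c
def ray(c,uv,z):
    """pixel(s) -> world points on plane z"""
    uv=np.asarray(uv,float).reshape(-1,1,2)
    R=cv2.Rodrigues(np.asarray(c['rvec'],float))[0]; t=np.asarray(c['tvec'],float).ravel()
    d=np.c_[cv2.undistortPoints(uv,np.asarray(c['K'],float),None).reshape(-1,2),np.ones(len(uv))]@R
    o=-R.T@t
    return o+d*((z-o[2])/d[:,2:3])
def proj(c,p):
    return cv2.projectPoints(np.asarray(p,float).reshape(-1,3),np.asarray(c['rvec'],float),np.asarray(c['tvec'],float),np.asarray(c['K'],float),None)[0].reshape(-1,2)
E
python3 - <<'E'
from h import *
for n in ('scene','side','wrist'):
    c=cap(n,n+'0.png'); np.savez('pics/'+n+'0.npz',**c)
    R=cv2.Rodrigues(np.asarray(c['rvec'],float))[0]; print(n,-R.T@np.ravel(c['tvec']),R[2])
print(r.get_state())
E
```

```text
pics
scene [1.48157107 0.51310811 1.10524196] [-0.63160522 -0.31356193 -0.70905131]
side [-0.0323271  -0.46563449  0.71064115] [ 0.57647157  0.51372358 -0.6354279 ]
wrist [0.32532672 0.59519991 0.38370661] [-0.25420628  0.10342454 -0.96160415]
{'time_s': 0.15, 'joints': array([ 8.40594277e+01,  2.05829772e+01,  6.46704690e-01, -1.34156209e-02,
       -7.01358467e+01, -1.65068211e+01]), 'qd': array([ 0.01363031, -0.16669702,  0.1452599 ,  0.08203794,  0.00999948,
       -0.0842136 ]), 'joint_torque': array([-2.58363281e-03, -5.83275568e+01,  2.93291867e+01,  7.00125530e+00,
        8.80604231e-03, -1.14774243e-04]), 'tcp_pos': array([0.25763666, 0.62352857, 0.23983746]), 'eef_rot': array([ 1.79927269e+02, -8.39944552e-03, -2.24519546e+01]), 'contact_force': array([-0.25437067, -0.18651688, -0.00696569]), 'moment': array([ 0.01836045, -0.00337376,  0.00816427]), 'gripper_force': 0.0, 'gripper_width': 0.08715566334053669}
```

View pics/scene0.png

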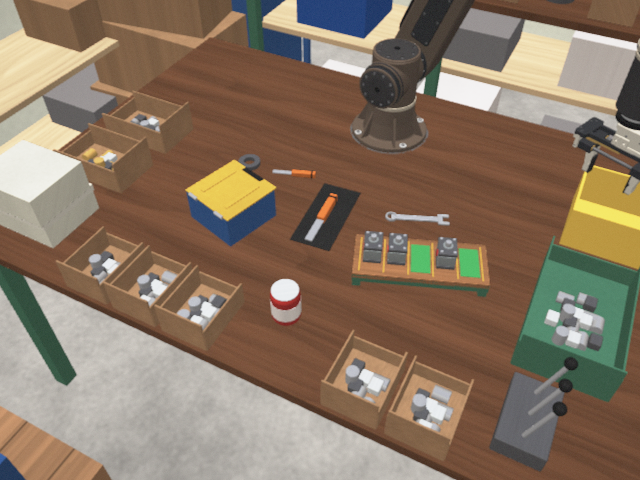

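View pics/side0.png

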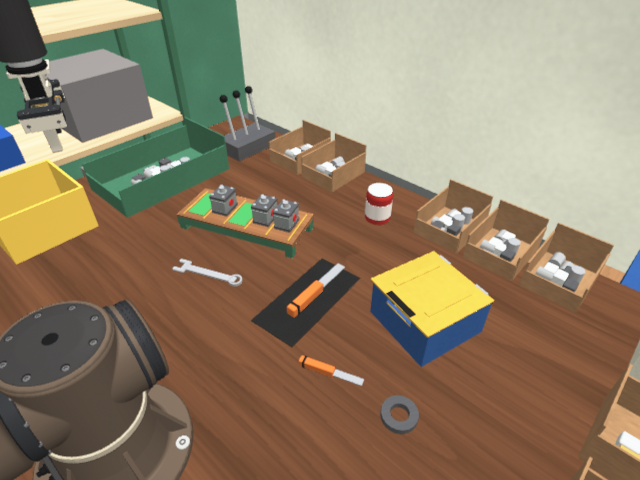

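The scene view shows the lid near (232,190), the large pry bar on its mat near (322,217), and the shelf near (420,260) with cards at (421,260) and (470,263). In the side view the lid is near (432,293), the bar at (315,290), and the cards at (204,205) and (243,214).

```bash
cat >> h.py <<'E'
def mask(c,lo,hi,roi=None,k=3):
    m=cv2.inRange(cv2.cvtColor(c['image'],cv2.COLOR_BGR2HSV),np.array(lo),np.array(hi))
    if roi:
        q=np.zeros_like(m);x0,y0,x1,y1=roi;q[y0:y1,x0:x1]=m[y0:y1,x0:x1];m=q
    return cv2.morphologyEx(m,cv2.MORPH_CLOSE,np.ones((k,k)))
def blobs(m,amin=60):
    return [b for b in sorted(cv2.findContours(m,cv2.RETR_EXTERNAL,cv2.CHAIN_APPROX_NONE)[0],key=cv2.contourArea)[::-1] if cv2.contourArea(b)>amin]
def rect(c,b,z):
    """min-area rectangle of a blob laid on plane z: centre mm, (long, short) mm, long axis angle deg"""
    p=ray(c,b.reshape(-1,2),z)[:,:2]*1000
    (x,y),(w,h),a=cv2.minAreaRect(p.astype(np.float32))
    if w<h: w,h,a=h,w,a+90
    return np.round([x,y,w,h,(a+90)%180-90],1)
def load(f):
    return dict(np.load(f))
E
python3 - <<'E'
from h import *
np.set_printoptions(suppress=True)
rois={'scene':dict(lid=(180,150,285,220),bar=(300,180,345,250),mat=(285,175,365,255),card=(340,220,500,290)),
'side':dict(lid=(365,250,500,335),bar=(280,255,350,320),mat=(245,250,365,350),card=(170,180,320,260))}
for n in rois:
    c=load(f'pics/{n}0.npz'); q=rois[n]
    print(n)
    for b in blobs(mask(c,(20,110,90),(35,255,255),q['lid'],9))[:1]: print(' lid',rect(c,b,.095))
    for b in blobs(mask(c,(5,150,120),(15,255,255),q['bar']))[:1]: print(' handle@mid',rect(c,b,.015),rect(c,b,.027))
    for b in blobs(mask(c,(0,0,130),(180,60,255),q['bar']),30)[:1]: print(' blade',rect(c,b,.0165))
    for b in blobs(mask(c,(0,0,0),(180,120,50),q['mat'],9))[:1]: print(' mat',rect(c,b,.003))
    for b in blobs(mask(c,(50,120,100),(75,255,255),q['card']))[:3]: print(' card',rect(c,b,.0455))
    for b in blobs(mask(c,(5,60,80),(25,255,255),q['card'],9))[:1]: print(' board',rect(c,b,.045))
    for b in blobs(mask(c,(100,100,60),(130,255,255),q['lid']))[:1]: print(' blue',cv2.boundingRect(b))
E
```

```text
scene
 lid [ 550.8 -221.5  171.3  170.2  -15.9]
 handle@mid [419.6  -7.6 108.1  27.6   5.2] [431.3  -1.9 106.9  27.3   5.2]
 blade [516.1   1.7  81.2  21.1   4.8]
 mat [441.5  -0.3 233.2 105.2   5.2]
 card [472.6 396.8  85.8  42.9  20.5]
 card [513.  288.1  86.   42.7  19.7]
 board [490.8 290.1 413.1 227.9 -63. ]
 blue (232, 191, 43, 29)
side
 lid [ 549.  -216.4  177.8  169.2  -17.1]
 handle@mid [429.5  -1.5 113.   34.4   4.9] [421.5  -9.5 111.1  33.8   4.9]
 blade [518.7   4.4  78.9  22.3   4.3]
 mat [439.1   2.  234.9 104.7   4.9]
 card [514.8 292.5  85.2  42.7  21.1]
 card [473.4 401.6  84.7  41.2  21.3]
 board [503.3 294.8 395.2 332.2 -47.5]
 blue (371, 285, 52, 50)
```

Request:
send_rows(
  steps=[
    {"dp": [38, 46, 0], "roll": -0.1, "jaw": 100},
    {"dp": [76, 92, 0], "roll": -0.2, "jaw": 100},
    {"dp": [114, 138, 0], "roll": -0.3, "jaw": 100},
    {"dp": [152, 184, 0], "roll": -0.4, "jaw": 100},
    {"dp": [190, 230, 0], "roll": -0.48, "jaw": 100},
  ],
  newtons=60,
)

```text
time_s: 0.78
tcp_pos: [0.3457, 0.3367, 0.2405]
eef_rot: [-180.0, -0.0, 5.2]
contact_force: [0.9, 0.3, -0.1]
gripper_width: 0.0874
gripper_force: 0.0
```

Request:
send_rows(
  steps=[
    {"dp": [14, 58, 12], "roll": 0, "jaw": 100},
    {"dp": [28, 116, 24], "roll": 0, "jaw": 100},
    {"dp": [42, 174, 36], "roll": 0, "jaw": 100},
    {"dp": [56, 232, 48], "roll": 0, "jaw": 100},
    {"dp": [68, 289, 60], "roll": 0, "jaw": 100},
  ],
)

```text
time_s: 1.4
tcp_pos: [0.439, 0.055, 0.1805]
eef_rot: [-180.0, -0.0, 5.1]
contact_force: [0.7, 0.7, -0.7]
gripper_width: 0.0875
gripper_force: 0.0
```

Request:
send_rows(
  steps=[
    {"dp": [13, 58, 10], "roll": 0, "jaw": 100},
    {"dp": [13, 58, 60], "roll": 0, "jaw": 100},
    {"dp": [13, 58, 60], "roll": 0, "jaw": 100},
  ],
)

```text
time_s: 1.78
tcp_pos: [0.4542, -0.0016, 0.118]
eef_rot: [179.9, 0.4, 4.9]
contact_force: [-1.3, -0.1, 1.5]
gripper_width: 0.0875
gripper_force: 0.0
```

```bash
python3 - <<'E'
from h import *
c=cap('wrist','w1.png'); print(r.get_state()['tcp_pos'],r.get_state()['eef_rot'])
for b in blobs(mask(c,(5,150,120),(15,255,255)))[:2]: print(' handle',rect(c,b,.027),cv2.boundingRect(b))
for b in blobs(mask(c,(0,0,130),(180,60,255)),200)[:4]: print(' blade',rect(c,b,.0165),cv2.boundingRect(b))
E
```

```text
[ 0.45587709 -0.00048125  0.12005646] [179.9172063    0.1971228    5.02856438]
 handle [440.2  -2.7  75.2  21.6   4.6] (306, 208, 33, 104)
 blade [252.5  69.4 384.1  49.8 -85.2] (0, 433, 442, 47)
 blade [358.9 -10.4 309.9  65.3 -85.1] (120, 318, 406, 74)
 blade [516.    3.2  80.3  20.4   4.2] (307, 81, 33, 127)
 blade [559.1 189.   47.2  28.5  -9. ] (0, 0, 48, 92)
```

View pics/w1.png

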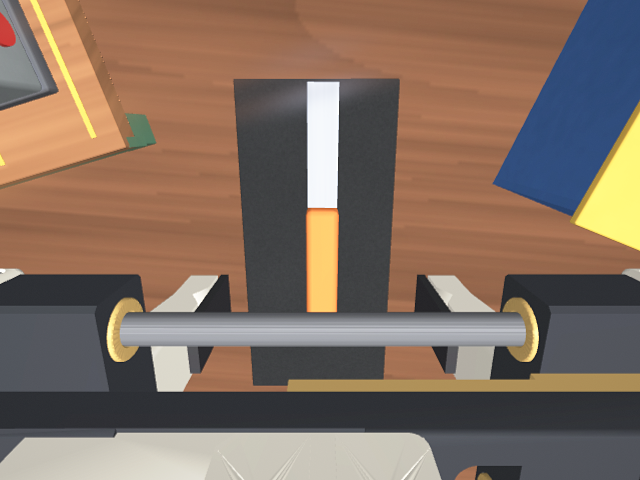

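Request:
send_rows(
  steps=[
    {"dp": [9, 1, 60], "roll": 0, "jaw": 100},
    {"dp": [9, 1, 100], "roll": 0, "jaw": 100},
    {"dp": [9, 1, 100], "roll": 0, "jaw": 20},
    {"dp": [9, 1, 100], "roll": 0, "jaw": 0},
    {"dp": [9, 1, 100], "roll": 0, "jaw": 0},
  ],
  newtons=60,
)

```text
time_s: 2.45
tcp_pos: [0.467, 0.0008, 0.0226]
eef_rot: [-179.9, -0.2, 5.1]
contact_force: [-0.4, 0.2, -0.3]
gripper_width: 0.0631
gripper_force: 0.0
```

Request:
send_rows(
  steps=[
    {"dp": [0, 0, 0], "roll": 0, "jaw": 0},
    {"dp": [0, 0, 0], "roll": 0, "jaw": 0},
    {"dp": [0, 0, 0], "roll": 0, "jaw": 0},
  ],
)

```text
time_s: 2.82
tcp_pos: [0.4659, -0.0001, 0.0208]
eef_rot: [-180.0, -0.0, 5.0]
contact_force: [0.4, 0.0, -0.7]
gripper_width: 0.0334
gripper_force: 0.0
```

Request:
send_rows(
  steps=[
    {"dp": [0, 0, 0], "roll": 0, "jaw": 0},
    {"dp": [0, 0, 0], "roll": 0, "jaw": 0},
    {"dp": [0, 0, 0], "roll": 0, "jaw": 0},
    {"dp": [0, 0, 0], "roll": 0, "jaw": 0},
  ],
)

```text
time_s: 3.32
tcp_pos: [0.4658, -0.0001, 0.0205]
eef_rot: [180.0, 0.0, 5.1]
contact_force: [-0.7, -1.5, 1.2]
gripper_width: 0.0217
gripper_force: 60.0
```

Request:
send_rows(
  steps=[
    {"dp": [0, 0, -30], "roll": 0, "jaw": 0},
    {"dp": [0, 0, -70], "roll": 0, "jaw": 0},
    {"dp": [0, 0, -110], "roll": 0, "jaw": 0},
    {"dp": [0, 0, -110], "roll": 0, "jaw": 0},
  ],
)

```text
time_s: 3.82
tcp_pos: [0.4677, 0.0007, 0.1333]
eef_rot: [-179.9, -0.3, 5.1]
contact_force: [0.1, 0.9, -2.4]
gripper_width: 0.0214
gripper_force: 60.0
```

```bash
python3 - <<'E'
from h import *
s=r.get_state(); print(s['tcp_pos'],s['eef_rot'],s['gripper_width'],s['gripper_force'],s['contact_force'])
c=cap('wrist'); z=s['tcp_pos'][2]
for b in blobs(mask(c,(5,150,120),(15,255,255)))[:1]: print(' handle',rect(c,b,z+.007),cv2.boundingRect(b))
for b in blobs(mask(c,(0,0,130),(180,60,255)),200)[:4]: print(' blade',rect(c,b,z-.0035),cv2.boundingRect(b))
E
```

```text
[0.46767596 0.00069749 0.13334428] [-179.90529291   -0.33717755    5.07924481] 0.02143704794554917 59.99725699424744 [ 0.14482351  0.85098461 -2.35203254]
 handle [475.3   1.4  20.8  13.4 -84.9] (297, 281, 51, 31)
 blade [377.2  45.7 229.   29.3 -84.8] (0, 433, 442, 47)
 blade [517.7   5.1  79.7  20.3   5. ] (296, 84, 54, 197)
 blade [428.5 123.   58.7  37.5 -84.3] (0, 320, 114, 72)
 blade [ 451.  -125.1   55.2   36.7  -84.9] (532, 321, 108, 70)
```

Request:
send_rows(
  steps=[
    {"dp": [-26, 40, 0], "roll": 0.1, "jaw": 0},
    {"dp": [-52, 80, 0], "roll": 0.2, "jaw": 0},
    {"dp": [-78, 120, 0], "roll": 0.3, "jaw": 0},
    {"dp": [-104, 159, 0], "roll": 0.376, "jaw": 0},
    {"dp": [-104, 159, 0], "roll": 0.376, "jaw": 0},
  ],
)

```text
time_s: 4.5
tcp_pos: [0.3734, -0.1693, 0.1291]
eef_rot: [180.0, 0.2, -16.8]
contact_force: [0.4, -0.4, -1.4]
gripper_width: 0.022
gripper_force: 60.0
```

```bash
python3 - <<'E'
from h import *
s=r.get_state(); print(s['tcp_pos'],s['eef_rot'],s['gripper_width'],s['contact_force'])
c=cap('wrist','w2.png'); z=s['tcp_pos'][2]
for b in blobs(mask(c,(20,110,90),(35,255,255),None,3))[:2]: print(' lid',rect(c,b,.095),cv2.boundingRect(b))
for b in blobs(mask(c,(0,0,130),(180,60,255)),200)[:4]: print(' blade',rect(c,b,z-.0055),cv2.boundingRect(b))
for b in blobs(mask(c,(0,0,0),(180,255,45),(150,0,500,310)),100)[:4]: print(' black',rect(c,b,.095),cv2.boundingRect(b))
E
```

```text
[ 0.37342263 -0.16925773  0.12905001] [179.96475196   0.18682797 -16.76923598] 0.02199268980039137 [ 0.40672975 -0.36503301 -1.38466646]
 lid [ 483.6 -199.   167.5   25.5   73.3] (119, 0, 390, 66)
 lid [ 307.9 -156.6  238.8   11.5   73.2] (127, 374, 413, 18)
 blade [303.6 -92.5 233.2  30.1  73.2] (0, 433, 442, 47)
 blade [ 410.9 -191.7   95.9   41.2  -16.7] (296, 84, 99, 228)
 blade [ 388.2 -253.1   35.3   34.9   73.2] (460, 175, 86, 82)
 blade [381.8 -39.5  59.2  37.5  73.2] (0, 321, 113, 70)
 black [ 359.3 -182.5   20.3    5.5  -11.3] (347, 275, 13, 35)
 black [ 368.7 -151.2   20.4    5.5  -23.1] (285, 275, 14, 35)
 black [ 354.2 -197.1   21.1    5.2    5.1] (378, 275, 14, 35)
 black [ 372.4 -136.    20.3    4.5  -39.3] (254, 276, 13, 34)
```

View pics/w2.png

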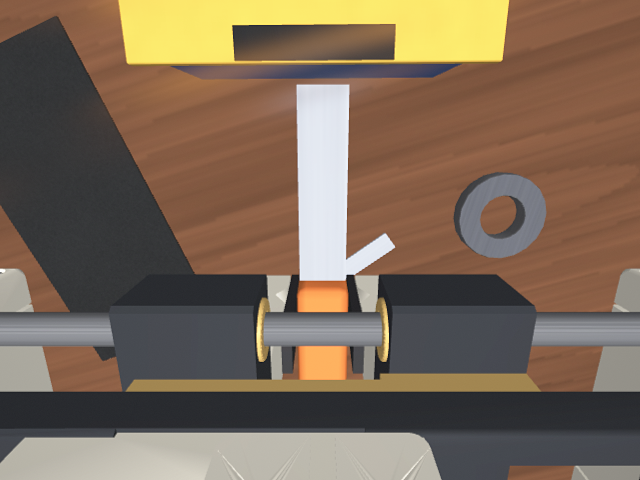

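Request:
send_rows(
  steps=[
    {"dp": [0, -3, 20], "roll": 0, "jaw": 0},
    {"dp": [0, -3, 42], "roll": 0, "jaw": 0},
    {"dp": [0, -3, 42], "roll": 0, "jaw": 0},
    {"dp": [0, -3, 42], "roll": 0, "jaw": 0},
  ],
)

```text
time_s: 5.05
tcp_pos: [0.3776, -0.1643, 0.0888]
eef_rot: [180.0, 0.0, -16.4]
contact_force: [0.3, 0.0, -1.0]
gripper_width: 0.0213
gripper_force: 60.0
```

```bash
python3 - <<'E'
from h import *
s=r.get_state(); print(s['tcp_pos'],s['eef_rot'],s['contact_force'])
c=cap('side','s1.png'); cv2.imwrite('pics/s1c.png',cv2.resize(c['image'][220:400,320:520],None,fx=3,fy=3))
E
```

```text
[ 0.37757507 -0.1642961   0.08875695] [ 1.79981804e+02  1.81672388e-02 -1.64156153e+01] [ 0.28497967  0.04119118 -1.01048563]
```

View pics/s1c.png

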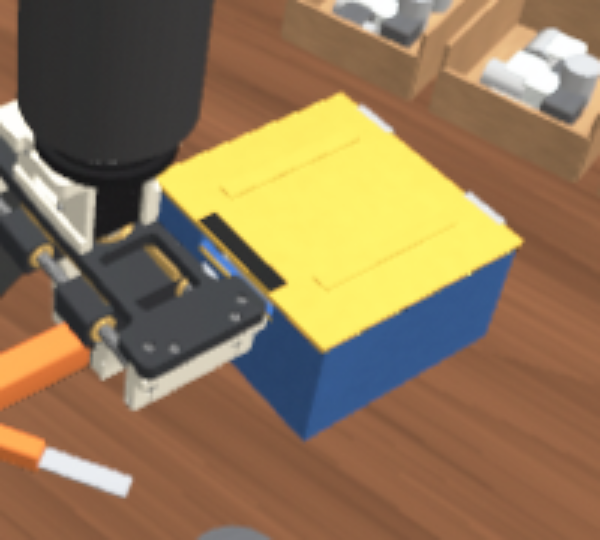

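The side crop shows the blade's white tip in front of the notch, at crop pixel (215,262), just below the lid edge and level with the blue cut-out.

Request:
send_rows(
  steps=[
    {"dp": [12, 0, 1], "roll": 0, "jaw": 0},
    {"dp": [25, 0, 1], "roll": 0, "jaw": 0},
    {"dp": [38, 0, 1], "roll": 0, "jaw": 0},
    {"dp": [50, 0, 1], "roll": 0, "jaw": 0},
    {"dp": [50, 0, 1], "roll": 0, "jaw": 0},
  ],
)

```text
time_s: 5.72
tcp_pos: [0.4259, -0.1792, 0.0873]
eef_rot: [180.0, 0.0, -16.5]
contact_force: [-1.1, 0.8, -1.4]
gripper_width: 0.0215
gripper_force: 60.0
```

Request:
send_rows(
  steps=[
    {"dp": [1, 0, -16], "roll": 0, "jaw": 0},
    {"dp": [3, 0, -32], "roll": 0, "jaw": 0},
    {"dp": [6, 0, -44], "roll": 0, "jaw": 0},
    {"dp": [10, 0, -55], "roll": 0, "jaw": 0},
    {"dp": [15, 0, -67], "roll": 0, "jaw": 0},
  ],
)

```text
time_s: 6.35
tcp_pos: [0.4393, -0.1832, 0.155]
eef_rot: [180.0, 0.0, -16.5]
contact_force: [-0.0, -0.9, -3.5]
gripper_width: 0.0216
gripper_force: 60.0
```

```bash
python3 - <<'E'
from h import *
s=r.get_state(); print(s['tcp_pos'],s['eef_rot'],s['contact_force'],s['moment'])
c=cap('side','s2.png'); cv2.imwrite('pics/s2c.png',cv2.resize(c['image'][200:380,300:520],None,fx=3,fy=3))
E
```

```text
[ 0.43930254 -0.18320239  0.15496653] [ 1.79994031e+02  3.81384303e-02 -1.64983769e+01] [-0.04029912 -0.92598439 -3.49087187] [-0.15939837  0.16681489 -0.03042393]
```

View pics/s2c.png

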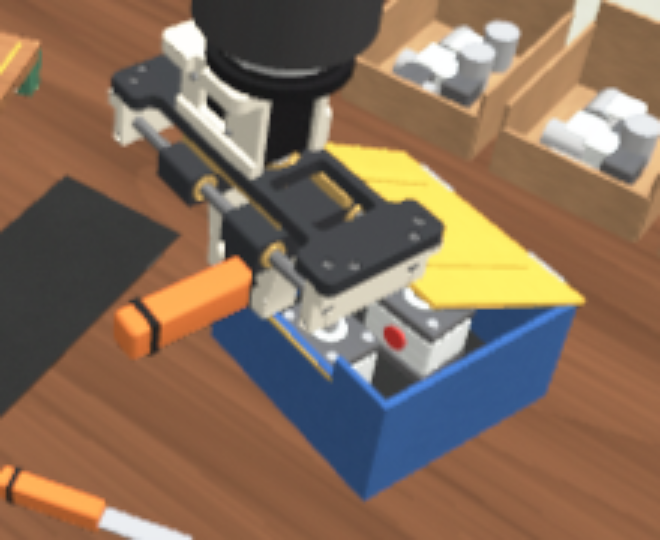

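The side crop shows the lid raised by the bar, with both pumps visible inside.

Request:
send_rows(
  steps=[
    {"dp": [10, 0, -16], "roll": 0, "jaw": 0},
    {"dp": [23, 0, -30], "roll": 0, "jaw": 0},
    {"dp": [37, 0, -42], "roll": 0, "jaw": 0},
    {"dp": [53, 0, -52], "roll": 0, "jaw": 0},
    {"dp": [70, 0, -59], "roll": 0, "jaw": 0},
  ],
)

```text
time_s: 7.02
tcp_pos: [0.5073, -0.2031, 0.2141]
eef_rot: [-180.0, -0.0, -16.5]
contact_force: [-0.8, 0.7, -1.7]
gripper_width: 0.0217
gripper_force: 60.0
```

Request:
send_rows(
  steps=[
    {"dp": [18, 0, -4], "roll": 0, "jaw": 0},
    {"dp": [37, 0, -6], "roll": 0, "jaw": 0},
    {"dp": [55, 0, -5], "roll": 0, "jaw": 0},
    {"dp": [74, 0, -2], "roll": 0, "jaw": 0},
    {"dp": [76, 0, -2], "roll": 0, "jaw": 0},
  ],
)

```text
time_s: 7.65
tcp_pos: [0.5805, -0.2249, 0.2147]
eef_rot: [180.0, 0.0, -16.5]
contact_force: [-0.9, -0.6, -2.8]
gripper_width: 0.0217
gripper_force: 60.0
```

```bash
python3 - <<'E'
from h import *
s=r.get_state(); print(s['tcp_pos'],s['eef_rot'],s['contact_force'],s['moment'])
c=cap('side','s3.png'); cv2.imwrite('pics/s3c.png',cv2.resize(c['image'][120:400,300:560],None,fx=2,fy=2))
E
```

```text
[ 0.58052781 -0.22486349  0.21468401] [ 1.79984395e+02  2.95757500e-02 -1.64964426e+01] [-0.90909974 -0.551307   -2.75194558] [-0.04654676  0.01240307  0.01591815]
```

View pics/s3c.png

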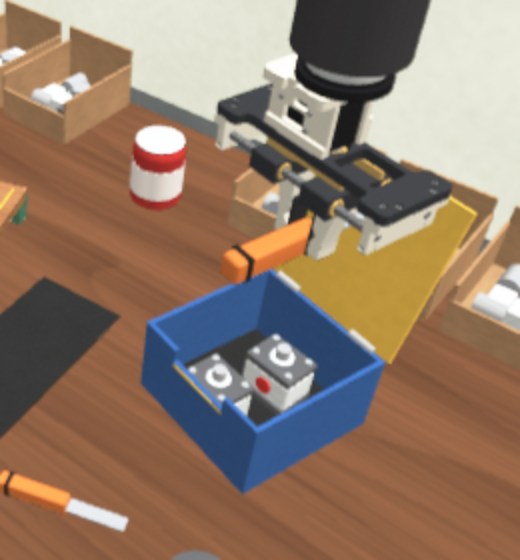

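The side crop shows the lid standing open past upright behind the case, the two pumps in it, and the bar still held.

Request:
send_rows(
  steps=[
    {"dp": [-45, 0, 0], "roll": 0, "jaw": 0},
    {"dp": [-90, 0, 0], "roll": 0, "jaw": 0},
    {"dp": [-120, -50, 0], "roll": -0.1, "jaw": 0},
    {"dp": [-140, -100, 0], "roll": -0.2, "jaw": 0},
    {"dp": [-160, -140, 0], "roll": -0.3, "jaw": 0},
  ],
)

```text
time_s: 8.32
tcp_pos: [0.4652, -0.0434, 0.2162]
eef_rot: [-180.0, -0.1, 0.9]
contact_force: [0.6, 1.0, -0.7]
gripper_width: 0.0215
gripper_force: 60.0
```

```bash
cat >> h.py <<'E'
def go(x,y,z,yaw):
    """shift and roll in tool axes from measured pose to target (mm, deg)"""
    s=r.get_state(); p=s['tcp_pos']*1000; a=np.radians(s['eef_rot'][2]); d=np.array([x,y,z])-p
    print('from',p.round(1),s['eef_rot'][2].round(2),'dp',np.round([d[0]*np.cos(a)+d[1]*np.sin(a),d[0]*np.sin(a)-d[1]*np.cos(a),-d[2]],1),'roll',round(np.radians((s['eef_rot'][2]-yaw+180)%360-180),3))
E
python3 -c "
from h import *
go(466,0,20.5,5)"
```

```text
from [465.2 -43.4 216.2] 0.9 dp [  1.5 -43.4 195.7] roll -0.072
```

Request:
send_rows(
  steps=[
    {"dp": [1, -44, 50], "roll": -0.076, "jaw": 0},
    {"dp": [1, -44, 105], "roll": -0.076, "jaw": 0},
    {"dp": [1, -44, 150], "roll": -0.076, "jaw": 0},
    {"dp": [1, -44, 180], "roll": -0.076, "jaw": 0},
    {"dp": [1, -44, 188], "roll": -0.076, "jaw": 0},
  ],
)

```text
time_s: 8.95
tcp_pos: [0.4651, -0.0012, 0.0264]
eef_rot: [180.0, 0.1, 5.1]
contact_force: [-0.1, 0.5, -0.6]
gripper_width: 0.0215
gripper_force: 60.0
```

Request:
send_rows(
  steps=[
    {"dp": [0, 0, 3], "roll": 0, "jaw": 0},
    {"dp": [0, 0, 4], "roll": 0, "jaw": 0},
    {"dp": [0, 0, 4], "roll": 0, "jaw": 0},
  ],
)

```text
time_s: 9.32
tcp_pos: [0.4669, -0.0007, 0.0245]
eef_rot: [-180.0, -0.1, 5.1]
contact_force: [-0.5, 0.3, -0.8]
gripper_width: 0.0212
gripper_force: 60.0
```

Request:
send_rows(
  steps=[
    {"dp": [0, 0, 2], "roll": 0, "jaw": 0},
    {"dp": [0, 0, 3], "roll": 0, "jaw": 0},
    {"dp": [0, 0, 3], "roll": 0, "jaw": 50},
    {"dp": [0, 0, 3], "roll": 0, "jaw": 60},
    {"dp": [0, 0, 3], "roll": 0, "jaw": 70},
  ],
)

```text
time_s: 9.95
tcp_pos: [0.4663, -0.0009, 0.0206]
eef_rot: [-180.0, -0.0, 5.1]
contact_force: [-0.3, 0.7, 0.1]
gripper_width: 0.0462
gripper_force: 0.0
```

Request:
send_rows(
  steps=[
    {"dp": [0, 0, 0], "roll": 0, "jaw": 90},
    {"dp": [0, 0, -20], "roll": 0, "jaw": 100},
    {"dp": [0, 0, -60], "roll": 0, "jaw": 100},
    {"dp": [0, 0, -115], "roll": 0, "jaw": 100},
    {"dp": [0, 0, -175], "roll": 0, "jaw": 100},
  ],
)

```text
time_s: 10.58
tcp_pos: [0.4656, -0.0011, 0.197]
eef_rot: [180.0, 0.1, 5.1]
contact_force: [1.8, 0.2, -0.5]
gripper_width: 0.087
gripper_force: 0.0
```

```bash
python3 - <<'E'
from h import *
c=cap('wrist')
for b in blobs(mask(c,(5,150,120),(15,255,255),(150,0,500,330)))[:1]: print(' handle',rect(c,b,.027),cv2.boundingRect(b))
for b in blobs(mask(c,(0,0,130),(180,60,255),(200,0,450,310)),200)[:2]: print(' blade',rect(c,b,.0165),cv2.boundingRect(b))
# pumps in the case: black floor / bright blobs, red plugs, from side & scene
for n in ('side','scene'):
    c=cap(n,n+'4.png'); np.savez(f'pics/{n}4.npz',**c)
cv2.imwrite('pics/c4.png',np.hstack([cv2.resize(load('pics/side4.npz')['image'][250:370,360:500],None,fx=2.8,fy=2.8),cv2.resize(load('pics/scene4.npz')['image'][140:260,170:310],None,fx=2.8,fy=2.8)]))
go(525,-212,220,163.5)
E
```

```text
handle [436.2  -3.7  82.8  21.7   5.1] (310, 203, 25, 88)
 blade [516.3   3.3  80.4  20.5   5.3] (310, 108, 25, 95)
 blade [ 397.7 -120.2   38.    21.    10.6] (427, 275, 23, 35)
from [ 4.68e+02 -3.00e-01  1.99e+02] 5.07 dp [ 38.1 215.9 -21. ] roll -2.765
```

View pics/c4.png

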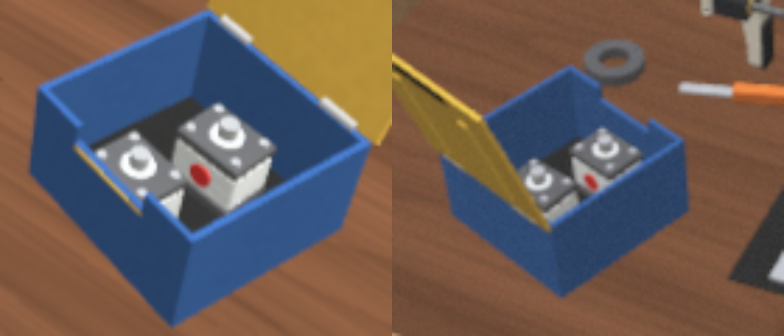

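The crops show both pumps upright in the open case, with their shafts at about side-crop (140,163) and (228,128). They look square to the case, and the bar is back on the mat.

Request:
send_rows(
  steps=[
    {"dp": [1, 50, -21], "roll": 0.1, "jaw": 100},
    {"dp": [2, 100, -21], "roll": 0.2, "jaw": 100},
    {"dp": [4, 150, -21], "roll": 0.3, "jaw": 100},
    {"dp": [5, 202, -21], "roll": 0.376, "jaw": 100},
    {"dp": [5, 202, -21], "roll": 0.376, "jaw": 90},
  ],
)

```text
time_s: 11.35
tcp_pos: [0.4881, -0.2044, 0.2148]
eef_rot: [180.0, 0.2, -16.8]
contact_force: [-0.1, -0.3, -0.7]
gripper_width: 0.0827
gripper_force: 0.0
```

```bash
python3 - <<'E'
from h import *
s=r.get_state(); print(s['tcp_pos'],s['eef_rot'],s['gripper_width'])
c=cap('wrist','w5.png'); np.savez('pics/w5.npz',**c)
for x in (-43,29):
  a=np.radians(-16.6); print(proj(c,[[.553+.001*x*np.cos(a),-.22+.001*x*np.sin(a),.070]]))
E
```

```text
[ 0.48812636 -0.20443829  0.21481728] [ 1.79955408e+02  1.67091727e-01 -1.67932044e+01] 0.08269931326125321
[[316.9800991  194.43837266]]
[[316.30216866  98.5542872 ]]
```

View pics/w5.png

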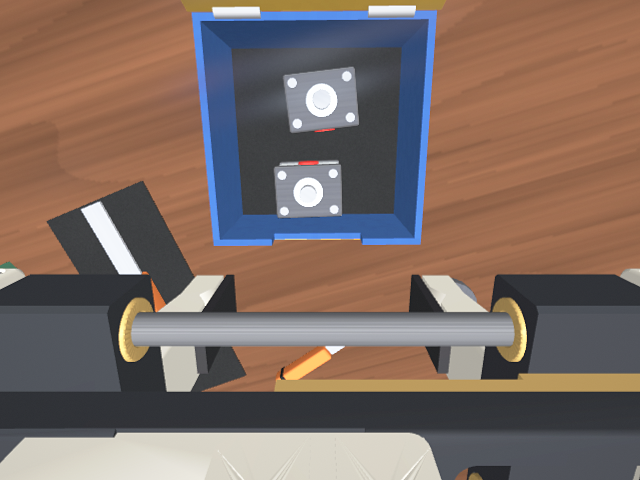

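The wrist view shows the front pump's shaft at (308,193), nearly square to the case. The far pump's shaft is at (321,99), turned about 6°.

```bash
python3 - <<'E'
from h import *
c=load('pics/w5.npz')
m=mask(c,(0,0,85),(180,70,150),(245,55,395,225),5)
for b in blobs(m,800): print('top',rect(c,b,.056),cv2.boundingRect(b),cv2.minAreaRect(b))
for u in ((308,193),(321,99)): print('shaft',ray(c,u,.070)*1000)
go(515,-210,200,-17)
E
```

```text
top [ 585.6 -226.2  103.1   56.1   73.2] (245, 55, 135, 78) ((312.0, 93.5), (77.0, 134.0), 90.0)
top [ 516.1 -201.1   55.7   47.6   75.2] (274, 160, 69, 58) ((307.9297790527344, 188.252197265625), (56.7847785949707, 67.24842071533203), 88.21009063720703)
shaft [[ 514.96876994 -201.19213198   70.        ]]
shaft [[ 579.48428295 -231.54222944   70.        ]]
from [ 488.  -203.1  214.9] -16.68 dp [27.8 -1.2 14.9] roll 0.006
```

Request:
send_rows(
  steps=[
    {"dp": [25, -10, 30], "roll": -0.033, "jaw": 86},
    {"dp": [25, -10, 70], "roll": -0.033, "jaw": 86},
    {"dp": [25, -10, 110], "roll": -0.033, "jaw": 86},
    {"dp": [25, -10, 110], "roll": -0.033, "jaw": 86},
  ],
)

```text
time_s: 11.9
tcp_pos: [0.5132, -0.198, 0.1035]
eef_rot: [179.9, 0.4, -14.5]
contact_force: [-0.1, -0.1, 1.4]
gripper_width: 0.0754
gripper_force: 0.0
```

```bash
python3 - <<'E'
from h import *
go(515,-201,45,-14.8)
s=r.get_state(); print(s['gripper_width'],s['contact_force'])
E
```

```text
from [ 513.2 -198.   103.5] -14.53 dp [ 2.5  2.5 58.5] roll 0.005
0.0753628781426122 [-0.11407041 -0.13735593  1.43633931]
```

Request:
send_rows(
  steps=[
    {"dp": [1, 2, 20], "roll": 0, "jaw": 86},
    {"dp": [1, 2, 42], "roll": 0, "jaw": 86},
    {"dp": [1, 2, 58], "roll": 0, "jaw": 86},
    {"dp": [1, 2, 58], "roll": 0, "jaw": 70},
    {"dp": [1, 2, 58], "roll": 0, "jaw": 50},
  ],
  newtons=40,
)

```text
time_s: 12.52
tcp_pos: [0.517, -0.2013, 0.0496]
eef_rot: [-180.0, -0.1, -14.6]
contact_force: [-0.1, 0.6, 0.7]
gripper_width: 0.0605
gripper_force: 0.0
```

Request:
send_rows(
  steps=[
    {"dp": [0, 0, 0], "roll": 0, "jaw": 40},
    {"dp": [0, 0, 0], "roll": 0, "jaw": 40},
    {"dp": [0, 0, 0], "roll": 0, "jaw": 40},
  ],
)

```text
time_s: 12.9
tcp_pos: [0.5171, -0.2013, 0.0496]
eef_rot: [-180.0, -0.1, -14.6]
contact_force: [-0.6, 3.0, 6.2]
gripper_width: 0.0553
gripper_force: 40.0
```

Request:
send_rows(
  steps=[
    {"dp": [0, 0, -20], "roll": 0, "jaw": 40},
    {"dp": [0, 0, -60], "roll": 0, "jaw": 40},
    {"dp": [0, 0, -110], "roll": 0, "jaw": 40},
    {"dp": [0, 0, -160], "roll": 0, "jaw": 40},
    {"dp": [0, 0, -170], "roll": 0, "jaw": 40},
  ],
)

```text
time_s: 13.52
tcp_pos: [0.5175, -0.2016, 0.222]
eef_rot: [-179.9, -0.3, -14.6]
contact_force: [1.5, 1.0, -4.8]
gripper_width: 0.0557
gripper_force: 40.0
```

Request:
send_rows(
  steps=[
    {"dp": [-10, -38, 0], "roll": 0.15, "jaw": 40},
    {"dp": [-25, -95, 0], "roll": 0.33, "jaw": 40},
    {"dp": [-40, -150, 0], "roll": 0.51, "jaw": 40},
    {"dp": [-55, -205, 0], "roll": 0.69, "jaw": 40},
    {"dp": [-70, -262, 0], "roll": 0.86, "jaw": 40},
  ],
)

```text
time_s: 14.15
tcp_pos: [0.5136, 0.0596, 0.2171]
eef_rot: [179.9, 0.0, -61.7]
contact_force: [2.0, 0.1, -3.6]
gripper_width: 0.056
gripper_force: 40.0
```

```bash
python3 - <<'E'
from h import *
s=r.get_state(); print(s['gripper_width'],s['gripper_force'],s['contact_force'])
go(514,290,219,-69.4)
E
```

```text
0.0559900502911089 39.98579978942871 [ 1.95588006  0.13999976 -3.62819072]
from [513.6  59.6 217.1] -61.71 dp [-202.7 -109.5   -1.9] roll 0.134
```

Request:
send_rows(
  steps=[
    {"dp": [-50, -24, 0], "roll": 0.05, "jaw": 40},
    {"dp": [-100, -48, 0], "roll": 0.096, "jaw": 40},
    {"dp": [-150, -72, 0], "roll": 0.096, "jaw": 40},
    {"dp": [-198, -96, 0], "roll": 0.096, "jaw": 40},
    {"dp": [-198, -96, 0], "roll": 0.096, "jaw": 40},
  ],
)

```text
time_s: 14.78
tcp_pos: [0.5032, 0.2808, 0.2163]
eef_rot: [179.8, -0.0, -66.7]
contact_force: [-0.3, -1.0, -3.8]
gripper_width: 0.0562
gripper_force: 40.0
```

Request:
send_rows(
  steps=[
    {"dp": [0, 0, 20], "roll": 0, "jaw": 40},
    {"dp": [0, 0, 40], "roll": 0, "jaw": 40},
    {"dp": [0, 0, 40], "roll": 0, "jaw": 40},
  ],
)

```text
time_s: 15.15
tcp_pos: [0.5028, 0.2762, 0.1758]
eef_rot: [179.7, -0.1, -66.9]
contact_force: [0.1, -0.3, -4.0]
gripper_width: 0.0557
gripper_force: 40.0
```

```bash
python3 - <<'E'
from h import *
s=r.get_state(); print(s['tcp_pos'],s['eef_rot'],s['gripper_width'],s['gripper_force'],s['contact_force'])
for n in ('wrist','side','scene'):
    c=cap(n,n+'6.png'); np.savez(f'pics/{n}6.npz',**c)
    print(n)
    for b in blobs(mask(c,(50,120,100),(75,255,255),dict(side=(170,180,320,260),scene=(340,220,500,290),wrist=(0,0,640,480))[n]))[:3]: print(' card',rect(c,b,.0455),cv2.boundingRect(b))
go(514,290,91,-69.4)
w=load('pics/wrist6.npz')['image'];s=load('pics/side6.npz')['image']
cv2.imwrite('pics/c6.png',np.hstack([cv2.resize(w,(480,360)),cv2.resize(s[130:280,150:290],(320,360))]))
E
```

```text
[0.50277191 0.27615433 0.17579876] [ 1.79677408e+02 -9.80603921e-02 -6.69115357e+01] 0.05568378235740639 39.99592423439026 [ 0.10621811 -0.32977736 -4.00998175]
wrist
 card [512.6 289.6  89.4  45.6  20.5] (245, 209, 117, 57)
 card [474.  394.6  90.   31.1  22.9] (246, 347, 104, 32)
side
 card [514.8 292.5  85.2  42.7  21.1] (229, 203, 23, 22)
 card [473.4 401.6  84.7  41.2  21.3] (190, 194, 21, 21)
scene
 card [472.6 396.8  85.8  42.8  20.3] (459, 249, 21, 28)
 card [513.  288.1  86.   42.7  19.7] (411, 245, 19, 28)
from [504.6 277.7 178.9] -66.87 dp [ -7.6 -13.5  87.9] roll 0.044
```

View pics/c6.png

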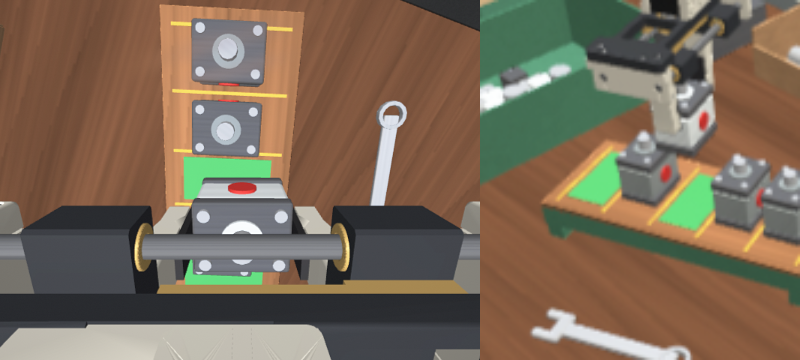

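The view shows the pump held upright just short of the bay-0 card. Its top screws are at about crop (203,217), (283,216), (198,268) and (287,268). The neighbours are clear.

```bash
python3 - <<'E'
from h import *
c=load('pics/wrist6.npz'); tcp=np.array([503.5,277,177])
p=ray(c,np.array([(203,217),(283,216),(287,268),(198,268)])/.75,.184)*1000
print(p.round(1)); a=np.radians(-66.9); d=p.mean(0)-tcp
print('pump-tcp in tool x,y',d[0]*np.cos(a)+d[1]*np.sin(a), d[0]*np.sin(a)-d[1]*np.cos(a))
e=p[1]-p[0]; print('angle',np.degrees(np.arctan2(e[1],e[0])))
print(r.get_state()['tcp_pos'],r.get_state()['eef_rot'])
E
```

```text
[[525.9 273.  184. ]
 [486.4 255.6 184. ]
 [470.4 283.9 184. ]
 [517.3 303.7 184. ]]
pump-tcp in tool x,y -3.2553328033968167 2.4027125713408077
angle -156.25605983803894
[0.50460403 0.27774042 0.17893351] [-1.79990166e+02 -8.10222479e-03 -6.68749522e+01]
```

Request:
send_rows(
  steps=[
    {"dp": [-5, -12, 0], "roll": 0.044, "jaw": 40},
    {"dp": [-5, -12, 35], "roll": 0.044, "jaw": 40},
    {"dp": [-5, -12, 65], "roll": 0.044, "jaw": 40},
    {"dp": [-5, -12, 80], "roll": 0.044, "jaw": 40},
    {"dp": [-5, -12, 80], "roll": 0.044, "jaw": 40},
  ],
)

```text
time_s: 15.92
tcp_pos: [0.5134, 0.2871, 0.0983]
eef_rot: [179.9, -0.0, -69.4]
contact_force: [-0.4, 0.0, -2.6]
gripper_width: 0.0553
gripper_force: 40.0
```

```bash
python3 - <<'E'
from h import *
go(513.8,287.5,91,-69.4)
go(513.8,287.5,91,-69.4)
c=cap('wrist','w7.png')
for n in ('side','scene'):
    c=cap(n,n+'7.png')
    m=mask(c,(0,0,150),(180,50,255),(180,150,330,250) if n=='side' else (340,200,500,290))
E
```

```text
from [513.4 287.1  98.3] -69.38 dp [-0.3 -0.5  7.3] roll 0.0
from [513.4 287.1  98.3] -69.38 dp [-0.3 -0.5  7.3] roll 0.0
```

Lower gently until there is contact.

Request:
send_rows(
  steps=[
    {"dp": [0, 0, 3], "roll": 0, "jaw": 40},
    {"dp": [0, 0, 5], "roll": 0, "jaw": 40},
    {"dp": [0, 0, 6], "roll": 0, "jaw": 40},
    {"dp": [0, 0, 6], "roll": 0, "jaw": 40},
  ],
)

```text
time_s: 16.58
tcp_pos: [0.5134, 0.2873, 0.0925]
eef_rot: [180.0, -0.0, -69.4]
contact_force: [-0.6, 0.5, -4.2]
gripper_width: 0.0554
gripper_force: 40.0
```

Request:
send_rows(
  steps=[
    {"dp": [0, 0, 1], "roll": 0, "jaw": 40},
    {"dp": [0, 0, 1], "roll": 0, "jaw": 40},
  ],
)

```text
time_s: 16.82
tcp_pos: [0.5134, 0.2873, 0.0915]
eef_rot: [180.0, -0.0, -69.4]
contact_force: [0.6, -0.2, -3.9]
gripper_width: 0.0558
gripper_force: 40.0
```

Request:
send_rows(
  steps=[
    {"dp": [0, 0, 1], "roll": 0, "jaw": 40},
    {"dp": [0, 0, 1], "roll": 0, "jaw": 40},
  ],
)

```text
time_s: 17.08
tcp_pos: [0.5135, 0.2874, 0.0907]
eef_rot: [-180.0, 0.0, -69.4]
contact_force: [-1.3, -0.4, -2.8]
gripper_width: 0.0562
gripper_force: 40.0
```

Request:
send_rows(
  steps=[
    {"dp": [0, 0, 0.7], "roll": 0, "jaw": 40},
    {"dp": [0, 0, 0.7], "roll": 0, "jaw": 40},
  ],
)

```text
time_s: 17.32
tcp_pos: [0.5135, 0.2874, 0.0906]
eef_rot: [-180.0, 0.0, -69.4]
contact_force: [-3.5, 0.1, 5.7]
gripper_width: 0.0552
gripper_force: 40.0
```

Request:
send_rows(
  steps=[
    {"dp": [0, 0, 0], "roll": 0, "jaw": 60},
    {"dp": [0, 0, 0], "roll": 0, "jaw": 75},
    {"dp": [0, 0, 0], "roll": 0, "jaw": 85},
    {"dp": [0, 0, 0], "roll": 0, "jaw": 86},
  ],
)

```text
time_s: 17.82
tcp_pos: [0.5136, 0.2873, 0.0898]
eef_rot: [-180.0, 0.0, -69.4]
contact_force: [-0.8, 1.2, -0.5]
gripper_width: 0.0746
gripper_force: 0.0
```

Request:
send_rows(
  steps=[
    {"dp": [0, 0, -20], "roll": 0, "jaw": 86},
    {"dp": [15, 0, -70], "roll": 0, "jaw": 86},
    {"dp": [60, 0, -125], "roll": 0, "jaw": 86},
    {"dp": [-30, 0, -125], "roll": 0, "jaw": 86},
    {"dp": [-40, 0, -125], "roll": 0, "jaw": 86},
  ],
)

```text
time_s: 18.45
tcp_pos: [0.4999, 0.3254, 0.2161]
eef_rot: [-179.9, 0.1, -69.5]
contact_force: [-0.3, -0.1, -0.4]
gripper_width: 0.0749
gripper_force: 0.0
```

```bash
python3 - <<'E'
from h import *
s=r.get_state(); print(s['tcp_pos'],s['eef_rot'],s['gripper_width'])
c=cap('wrist','w8.png'); np.savez('pics/w8.npz',**c)
for p in ((512.9,289.8),(493,345),(533,235)): print(p,proj(c,[[p[0]/1000,p[1]/1000,.111]]).round())
for b in blobs(mask(c,(50,120,100),(75,255,255)))[:4]: print(' card',rect(c,b,.0455),cv2.boundingRect(b))
E
```

```text
[0.49986307 0.32541985 0.21614352] [-1.79870592e+02  8.16301309e-02 -6.95128119e+01] 0.07492003287840132
(512.9, 289.8) [[322. 185.]]
(493, 345) [[321. 265.]]
(533, 235) [[322.  94.]]
 card [473.4 394.5  89.2  37.   20.6] (275, 275, 96, 37)
 card [512.7 289.6  89.1  44.2  20.5] (270, 147, 106, 53)
```

View pics/w8.png

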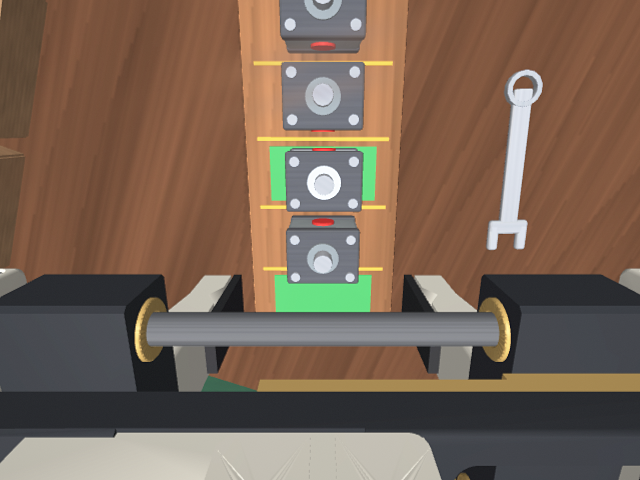

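The wrist view shows the placed pump's shaft at (324,184), against (322,185) projected for the card centre, so it is square and within about 2 mm. That was my 11th view and the limit was 10, so from here I'll work from measurements only.

Request:
send_rows(
  steps=[
    {"dp": [0, 0, -40], "roll": 0.18, "jaw": 86},
    {"dp": [52, 13, -64], "roll": 0.36, "jaw": 86},
    {"dp": [107, 27, -64], "roll": 0.54, "jaw": 86},
    {"dp": [162, 41, -64], "roll": 0.72, "jaw": 86},
    {"dp": [217, 55, -64], "roll": 0.9, "jaw": 86},
  ],
)

```text
time_s: 19.12
tcp_pos: [0.5242, 0.1006, 0.279]
eef_rot: [-180.0, 0.0, -121.3]
contact_force: [1.2, 0.3, 0.1]
gripper_width: 0.0753
gripper_force: 0.0
```

```bash
python3 - <<'E'
from h import *
c=load('pics/w5.npz')
p=ray(c,[(292,83),(347,76),(353,119),(297,124)],.056)*1000; print(p.round(1),p.mean(0))
for i,j in((0,1),(3,2)): e=p[i]-p[j]; print(np.degrees(np.arctan2(e[1],e[0])))
for b in blobs(mask(c,(0,0,85),(180,70,150),(272,62,372,140),5),800): print('top',rect(c,b,.056),cv2.boundingRect(b))
go(579.5,-231.5,280,169)
E
```

```text
[[ 598.1 -213.7   56. ]
 [ 590.6 -255.7   56. ]
 [ 558.9 -251.8   56. ]
 [ 568.1 -208.1   56. ]] [ 578.93390858 -232.34566319   56.        ]
79.96305826641171
78.10716684286824
top [ 581.3 -232.1   77.3   51.3   73.2] (272, 62, 100, 71)
from [524.2 100.6 279. ] -121.25 dp [ 255.2 -219.6   -1. ] roll 1.217
```

Request:
send_rows(
  steps=[
    {"dp": [42, -36, 0], "roll": 0.18, "jaw": 86},
    {"dp": [84, -72, 0], "roll": 0.36, "jaw": 86},
    {"dp": [126, -108, 0], "roll": 0.54, "jaw": 86},
    {"dp": [168, -144, 0], "roll": 0.72, "jaw": 86},
    {"dp": [209, -180, 0], "roll": 0.9, "jaw": 86},
  ],
)

```text
time_s: 19.75
tcp_pos: [0.5713, -0.1714, 0.2789]
eef_rot: [-180.0, 0.0, -172.8]
contact_force: [1.6, 0.3, 0.3]
gripper_width: 0.0753
gripper_force: 0.0
```

Request:
send_rows(
  steps=[
    {"dp": [0, 0, 0], "roll": 0.16, "jaw": 86},
    {"dp": [0, 0, 0], "roll": 0.317, "jaw": 86},
    {"dp": [0, 0, 0], "roll": 0.317, "jaw": 86},
  ],
)

```text
time_s: 20.12
tcp_pos: [0.5711, -0.1698, 0.2786]
eef_rot: [-180.0, -0.0, 169.4]
contact_force: [0.4, -0.1, -0.3]
gripper_width: 0.0754
gripper_force: 0.0
```

```bash
python3 -c "
from h import *
go(579.3,-231.8,130,169)"
```

```text
from [ 571.1 -169.8  278.6] 169.36 dp [-19.5 -59.4 148.6] roll 0.006
```

Request:
send_rows(
  steps=[
    {"dp": [-14, -59, 0], "roll": 0.006, "jaw": 86},
    {"dp": [-14, -59, 50], "roll": 0.006, "jaw": 86},
    {"dp": [-14, -59, 105], "roll": 0.006, "jaw": 86},
    {"dp": [-14, -59, 155], "roll": 0.006, "jaw": 86},
    {"dp": [-14, -59, 160], "roll": 0.006, "jaw": 86},
  ],
)

```text
time_s: 20.75
tcp_pos: [0.5716, -0.2296, 0.1155]
eef_rot: [-180.0, -0.4, 169.2]
contact_force: [0.2, 0.2, 0.5]
gripper_width: 0.0755
gripper_force: 0.0
```

Request:
send_rows(
  steps=[
    {"dp": [0, 0, 0], "roll": 0, "jaw": 86},
  ],
)

```text
time_s: 20.88
tcp_pos: [0.575, -0.2302, 0.1202]
eef_rot: [-180.0, 0.1, 169.1]
contact_force: [0.2, 0.0, 0.4]
gripper_width: 0.0754
gripper_force: 0.0
```

```bash
python3 - <<'E'
from h import *
go(574.4,-230.8,50,169)
s=r.get_state(); print(s['contact_force'],s['gripper_width'])
# lid angle check: side view, lid top corners, yellow blob
c=cap('side'); b=blobs(mask(c,(20,110,90),(35,255,255),(400,180,560,340)))[0]; print(cv2.boundingRect(b))
h=np.array([.6297,-.2427,.09]); ax=np.array([.958,-.287,0]); ay=np.array([.287,.958,0])
for t in (1.6,1.75,1.9,2.0):
    q=h+.166*(-np.cos(t)*ax+np.array([0,0,np.sin(t)])); print(t,proj(c,[q+.083*ay,q-.083*ay]).round().tolist())
E
```

```text
from [ 575.  -230.2  120.2] 169.13 dp [ 0.5 -0.7 70.2] roll 0.002
[0.17852187 0.01227031 0.38712194] 0.07544910015977403
(483, 199, 55, 103)
1.6 [[449.0, 186.0], [520.0, 233.0]]
1.75 [[458.0, 184.0], [530.0, 230.0]]
1.9 [[467.0, 183.0], [538.0, 228.0]]
2.0 [[472.0, 183.0], [543.0, 228.0]]
```

Request:
send_rows(
  steps=[
    {"dp": [0, 0, 25], "roll": 0, "jaw": 86},
    {"dp": [0, 0, 50], "roll": 0, "jaw": 86},
    {"dp": [0, 0, 70], "roll": 0, "jaw": 86},
    {"dp": [0, 0, 70], "roll": 0, "jaw": 70},
    {"dp": [0, 0, 70], "roll": 0, "jaw": 50},
  ],
  newtons=40,
)

```text
time_s: 21.55
tcp_pos: [0.5755, -0.2303, 0.051]
eef_rot: [-180.0, 0.2, 169.0]
contact_force: [0.4, -0.2, 0.7]
gripper_width: 0.0607
gripper_force: 0.0
```

Request:
send_rows(
  steps=[
    {"dp": [0, 0, 0], "roll": 0, "jaw": 40},
    {"dp": [0, 0, 0], "roll": 0, "jaw": 40},
    {"dp": [0, 0, 0], "roll": 0, "jaw": 40},
  ],
)

```text
time_s: 21.92
tcp_pos: [0.5754, -0.2303, 0.0509]
eef_rot: [-180.0, 0.2, 169.0]
contact_force: [-0.7, 1.1, 6.1]
gripper_width: 0.0555
gripper_force: 40.0
```

Request:
send_rows(
  steps=[
    {"dp": [0, 0, -20], "roll": 0, "jaw": 40},
    {"dp": [0, 0, -60], "roll": 0, "jaw": 40},
    {"dp": [0, 0, -110], "roll": 0, "jaw": 40},
    {"dp": [0, 0, -165], "roll": 0, "jaw": 40},
    {"dp": [0, 0, -220], "roll": 0, "jaw": 40},
  ],
)

```text
time_s: 22.55
tcp_pos: [0.5732, -0.2298, 0.2706]
eef_rot: [180.0, -0.0, 169.0]
contact_force: [1.7, -0.4, -4.4]
gripper_width: 0.0558
gripper_force: 40.0
```

Request:
send_rows(
  steps=[
    {"dp": [14, 40, 0], "roll": -0.16, "jaw": 40},
    {"dp": [35, 96, 0], "roll": -0.34, "jaw": 40},
    {"dp": [56, 152, 0], "roll": -0.52, "jaw": 40},
    {"dp": [77, 210, 0], "roll": -0.7, "jaw": 40},
    {"dp": [98, 268, 0], "roll": -0.88, "jaw": 40},
  ],
)

```text
time_s: 23.18
tcp_pos: [0.5278, 0.0534, 0.269]
eef_rot: [180.0, 0.0, -140.3]
contact_force: [1.2, -0.3, -4.8]
gripper_width: 0.0556
gripper_force: 40.0
```

Request:
send_rows(
  steps=[
    {"dp": [0, 0, 0], "roll": -0.01, "jaw": 40},
  ],
)

```text
time_s: 23.3
tcp_pos: [0.5279, 0.0555, 0.269]
eef_rot: [179.9, 0.0, -139.6]
contact_force: [-0.3, -0.7, -4.2]
gripper_width: 0.0557
gripper_force: 40.0
```

```bash
python3 -c "
from h import *
go(474.1,394.9,200,-69.4)
s=r.get_state();print(s['gripper_width'],s['gripper_force'])"
```

```text
from [527.9  55.5 269. ] -139.59 dp [-179.1  293.3   69. ] roll -1.225
0.055743810732157874 39.97746706008911
```

Request:
send_rows(
  steps=[
    {"dp": [-27, 44, 0], "roll": -0.18, "jaw": 40},
    {"dp": [-54, 88, 0], "roll": -0.36, "jaw": 40},
    {"dp": [-81, 132, 0], "roll": -0.54, "jaw": 40},
    {"dp": [-108, 176, 0], "roll": -0.72, "jaw": 40},
    {"dp": [-134, 220, 0], "roll": -0.9, "jaw": 40},
  ],
)

```text
time_s: 23.92
tcp_pos: [0.4898, 0.3071, 0.2688]
eef_rot: [180.0, -0.0, -88.2]
contact_force: [0.8, 0.5, -3.1]
gripper_width: 0.0557
gripper_force: 40.0
```

Request:
send_rows(
  steps=[
    {"dp": [0, 0, 0], "roll": -0.16, "jaw": 40},
    {"dp": [0, 0, 0], "roll": -0.325, "jaw": 40},
    {"dp": [0, 0, 0], "roll": -0.325, "jaw": 40},
  ],
)

```text
time_s: 24.3
tcp_pos: [0.4902, 0.3058, 0.2686]
eef_rot: [179.9, -0.0, -70.0]
contact_force: [0.0, 0.3, -4.6]
gripper_width: 0.0559
gripper_force: 40.0
```

```bash
python3 -c "
from h import *
go(474.1,394.9,200,-69.4)
s=r.get_state();print(s['gripper_width'],s['gripper_force'])"
```

```text
from [490.2 305.8 268.6] -69.95 dp [-89.3 -15.4  68.6] roll -0.01
0.05591235316787996 39.97658729553223
```

Request:
send_rows(
  steps=[
    {"dp": [-45, -8, 30], "roll": -0.01, "jaw": 40},
    {"dp": [-89, -15, 60], "roll": -0.01, "jaw": 40},
    {"dp": [-89, -15, 90], "roll": -0.01, "jaw": 40},
    {"dp": [-89, -15, 90], "roll": -0.01, "jaw": 40},
  ],
)

```text
time_s: 24.8
tcp_pos: [0.4726, 0.3934, 0.1762]
eef_rot: [179.7, -0.2, -69.5]
contact_force: [0.4, -0.8, -3.7]
gripper_width: 0.0556
gripper_force: 40.0
```

```bash
python3 - <<'E'
from h import *
c=cap('wrist','w9.png'); np.savez('pics/w9.npz',**c)
for b in blobs(mask(c,(50,120,100),(75,255,255)))[:4]: print(' card',rect(c,b,.0455),cv2.boundingRect(b))
s=r.get_state(); z=s['tcp_pos'][2]
# white screws on the held pump's top (46.9 above underside at TCP -> top +5)
m=mask(c,(0,0,190),(180,40,255),(240,255,400,375),1)
for b in blobs(m,15):
    (u,v),_,_=cv2.minAreaRect(b); print('bright',(round(u),round(v)),cv2.contourArea(b),(ray(c,(u,v),z+.005)*1000).round(1)[0])
go(474.1,394.9,93,-69.4)
E
```

```text
card [472.  398.2  89.4  44.8  20.5] (261, 207, 117, 56)
 card [476.9 290.5  22.9  17.9  20.5] (349, 82, 33, 28)
 card [479.3 264.6  20.8   9.  -67.4] (370, 40, 14, 34)
 card [546.1 312.8  14.5  10.5 -71.7] (255, 79, 16, 23)
bright (322, 262) 1162.0 [480.3 371.4 183.4]
bright (322, 305) 394.0 [473.5 389.  183.4]
bright (323, 351) 232.5 [465.5 409.2 183.4]
bright (271, 294) 194.0 [494.8 391.8 183.4]
bright (374, 294) 187.5 [455.4 376.7 183.4]
bright (274, 358) 158.5 [484.  419.4 183.4]
bright (372, 358) 158.0 [444.7 404.9 183.4]
bright (246, 283) 99.5 [506.  390.6 183.4]
bright (396, 281) 29.0 [448.9 368.4 183.4]
from [473.7 394.1 178.4] -69.44 dp [-0.6 -0.6 85.4] roll -0.001
```

Request:
send_rows(
  steps=[
    {"dp": [-0.5, 0, 30], "roll": 0, "jaw": 40},
    {"dp": [-0.5, 0, 60], "roll": 0, "jaw": 40},
    {"dp": [-0.5, 0, 75], "roll": 0, "jaw": 40},
    {"dp": [-0.5, 0, 80], "roll": 0, "jaw": 40},
    {"dp": [-0.5, 0, 82], "roll": 0, "jaw": 40},
  ],
)

```text
time_s: 25.48
tcp_pos: [0.4743, 0.396, 0.098]
eef_rot: [-179.9, 0.0, -69.3]
contact_force: [0.6, 0.5, -4.0]
gripper_width: 0.0559
gripper_force: 40.0
```

Request:
send_rows(
  steps=[
    {"dp": [0, 0, 1], "roll": 0, "jaw": 40},
    {"dp": [0, 0, 2], "roll": 0, "jaw": 40},
    {"dp": [0, 0, 2], "roll": 0, "jaw": 40},
  ],
)

```text
time_s: 25.85
tcp_pos: [0.4737, 0.3957, 0.0952]
eef_rot: [-180.0, 0.0, -69.3]
contact_force: [0.3, -0.0, -5.0]
gripper_width: 0.0555
gripper_force: 40.0
```

Request:
send_rows(
  steps=[
    {"dp": [0, 0, 1], "roll": 0, "jaw": 40},
    {"dp": [0, 0, 1], "roll": 0, "jaw": 40},
  ],
)

```text
time_s: 26.1
tcp_pos: [0.4736, 0.3955, 0.0938]
eef_rot: [180.0, -0.0, -69.3]
contact_force: [-0.1, 0.3, -5.0]
gripper_width: 0.0559
gripper_force: 40.0
```

Request:
send_rows(
  steps=[
    {"dp": [0.8, 0, 0.7], "roll": 0, "jaw": 40},
    {"dp": [0.8, 0, 0.7], "roll": 0, "jaw": 40},
  ],
)

```text
time_s: 26.35
tcp_pos: [0.4739, 0.3947, 0.0931]
eef_rot: [180.0, -0.0, -69.3]
contact_force: [-0.1, -0.1, -5.0]
gripper_width: 0.0559
gripper_force: 40.0
```

Request:
send_rows(
  steps=[
    {"dp": [0, 0, 0.7], "roll": 0, "jaw": 40},
    {"dp": [0, 0, 0.7], "roll": 0, "jaw": 40},
  ],
)

```text
time_s: 26.6
tcp_pos: [0.4739, 0.3948, 0.0924]
eef_rot: [180.0, -0.0, -69.3]
contact_force: [0.7, -0.0, -3.8]
gripper_width: 0.0556
gripper_force: 40.0
```

Request:
send_rows(
  steps=[
    {"dp": [0, 0, 0.7], "roll": 0, "jaw": 40},
    {"dp": [0, 0, 0.7], "roll": 0, "jaw": 40},
  ],
)

```text
time_s: 26.85
tcp_pos: [0.474, 0.3948, 0.092]
eef_rot: [-180.0, -0.0, -69.3]
contact_force: [-0.6, -0.2, -1.3]
gripper_width: 0.0558
gripper_force: 40.0
```

Request:
send_rows(
  steps=[
    {"dp": [0, 0, 0.3], "roll": 0, "jaw": 40},
    {"dp": [0, 0, 0.3], "roll": 0, "jaw": 40},
  ],
)

```text
time_s: 27.1
tcp_pos: [0.474, 0.3947, 0.0919]
eef_rot: [-180.0, -0.0, -69.3]
contact_force: [-2.2, -2.7, 2.9]
gripper_width: 0.0559
gripper_force: 40.0
```

Request:
send_rows(
  steps=[
    {"dp": [0, 0, 0], "roll": 0, "jaw": 60},
    {"dp": [0, 0, 0], "roll": 0, "jaw": 75},
    {"dp": [0, 0, 0], "roll": 0, "jaw": 85},
    {"dp": [0, 0, 0], "roll": 0, "jaw": 86},
  ],
)

```text
time_s: 27.6
tcp_pos: [0.474, 0.395, 0.0914]
eef_rot: [-180.0, 0.0, -69.3]
contact_force: [0.1, -0.1, 0.1]
gripper_width: 0.0743
gripper_force: 0.0
```

Request:
send_rows(
  steps=[
    {"dp": [0, 0, -20], "roll": 0, "jaw": 86},
    {"dp": [0, 0, -70], "roll": 0, "jaw": 86},
    {"dp": [-20, 0, -125], "roll": 0, "jaw": 86},
    {"dp": [-50, 0, -125], "roll": 0, "jaw": 86},
    {"dp": [-50, 0, -125], "roll": 0, "jaw": 86},
  ],
)

```text
time_s: 28.22
tcp_pos: [0.4556, 0.4432, 0.2169]
eef_rot: [-179.9, 0.1, -69.2]
contact_force: [0.3, -0.7, -0.1]
gripper_width: 0.0754
gripper_force: 0.0
```

Request:
send_rows(
  steps=[
    {"dp": [0, 0, 0], "roll": 0, "jaw": 86},
  ],
)

```text
time_s: 28.35
tcp_pos: [0.4559, 0.4412, 0.2158]
eef_rot: [179.9, -0.0, -69.2]
contact_force: [-0.6, 0.0, -0.2]
gripper_width: 0.0758
gripper_force: 0.0
```

```bash
python3 - <<'E'
from h import *
s=r.get_state(); print(s['tcp_pos'],s['gripper_width'])
c=cap('wrist','w10.png')
for b in blobs(mask(c,(50,120,100),(75,255,255),(150,0,500,330))): print(' card',rect(c,b,.0455),cv2.boundingRect(b))
for p in ((472.2,398.3),(512.8,289.7)): 
    u=proj(c,[[p[0]/1000,p[1]/1000,.111]])[0]; print('expected shaft px',u.round(1))
    x,y=u.astype(int); roi=(x-50,max(y-38,0),x+50,y+40)
    q=[]
    for b in blobs(mask(c,(0,0,170),(180,40,255),roi,1),10):
        (a,d),_,_=cv2.minAreaRect(b); print(' bright',round(a),round(d),cv2.contourArea(b),ray(c,(a,d),.0975).round(4)[0][:2]*1000)
c=cap('side')
b=blobs(mask(c,(20,110,90),(35,255,255),(400,180,560,340)))[0]; print('lid',cv2.boundingRect(b))
b=blobs(mask(c,(5,150,120),(15,255,255),(280,255,350,320)))[0]; print('handle',rect(c,b,.015))
E
```

```text
[0.45594648 0.44119815 0.21579895] 0.07580647648853164
 card [472.2 398.   89.2  44.8  20.1] (268, 137, 108, 55)
 card [544.2 309.7  29.5  15.8 -68.8] (264, 0, 22, 44)
 card [476.2 274.8  12.8   9.9 -67.3] (367, 0, 14, 20)
expected shaft px [320.9 173.4]
 bright 322 173 907.5 [471.1 399.2]
 bright 352 152 75.5 [456.9 378.1]
 bright 292 152 75.0 [496.3 393.1]
 bright 292 194 69.0 [485.6 421.3]
 bright 352 194 67.5 [445.6 406.1]
expected shaft px [321.7 -24.4]
 bright 324 3 110.0 [508.1 298.9]
 bright 290 10 89.0 [526.6 310.1]
 bright 356 10 88.0 [487.1 295.1]
lid (435, 183, 103, 119)
handle [429.5  -2.1 113.2  34.    5.5]
```

The second pump sits within about 2 mm of its card's centre. The lid is open at about 1.9 rad and the bar is on the mat, so I'm handing the job in.

```bash
python3 -c "
from h import *
print(r.close_job())"
```

```text
the job is handed in; nothing more can be done
None
```

The job is handed in, result not shown: the bar pried the lid open to about 1.9 rad and is back on its mat, and both pumps stand square within about 2 mm of their card centres by my camera measurements, but I viewed 11 pictures against the limit of 10.

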